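# Index the specimen lamp one hole along its rail and hold the lock pin home

### The arm

A 7-joint arm with a two-finger parallel gripper is mounted at the origin on the work surface. World frame = base frame: x ahead of the robot, y to its left, z up, the work surface at z = 0. Lengths are in m, angles in rad, forces in N, time in s.
With the tool pointing down it reaches from about 0.425 to 0.975 m from the base axis. Payload 16.7 kg.
Tool frame: the origin (TCP) lies between the finger pads; the fingertips stand 19 mm ahead of it and the grasp point (between the pads) is the TCP; x points along the fingers, z is the direction in which the jaws open and shut, and the axes are right-handed (so a half turn about x gives the same grasp; the last joint's range is limited). The gripper opens to 85 mm and grips with 20 to 120 N. Pads are 22 mm wide; open, the fingers measure 114 mm over their backs; the gripper's body (76 mm by 85 mm) begins 54 mm behind the grasp point. The pads swing forward as they close: fully open they stand 13 mm farther back than shut.
Start: joints at [-1.421, 0.426, 0.074, 1.606, -0.034, 1.111, -0.067], TCP at [0.199, 0.645, 0.25] pointing down, gripper open.
Joint ranges: [-2.85, 2.85], [-0.5, 2.14], [-1.23, 1.37], [0.21, 2.46], [-1.02, 4.16], [0.16, 2.05], [-2.73, 2.73]. Speed limits (rad/s): [1.89, 1.89, 2.39, 2.39, 3.01, 3.01, 3.01].

### API

Orientations are given as a unit quaternion [x, y, z, w].
In Python, from rig import get_obs, capture, sign_off gives the robot as it stands. The module is installed in compiled form; this text tells all that it offers.
- The arm moves only by the tool step_arm, never from a script. Its argument "deltas" is a list of rows, each an object of numbers: "dx", "dy", "dz": the shift along the world's x, y, z in cm; "yaw": the turn about the world's z in degrees; "hand": the opening, from 0 (shut) to 1 (fully open). A call has 1 to 8 rows; each row is the pose to reach, as a shift and turn from the pose commanded when the call began; what a row does not reach only later rows make up. A row lasts 1/8 s, in which the tool goes at most 62.5 mm and 10.7 degrees, less where a joint would pass 70% of its speed; a pose out of reach is approached as far as the arm can. A call with a gripper value outside its range is refused whole. The fingers move at their own pace and stop on an object; "newtons" is the grip in N (left out, the last holds). Time passes only in rows, so rows that repeat a pose let the fingers close. It gives the time, the measured TCP pose, the force and the opening at its end, in the units of the state.
- get_obs(): the state, without advancing time (a new reading comes with each control period).
- capture(name): name is "scene" or "top" or "wrist"; returns a dict with "color" (400x640x3 uint8, blue, green, red), "range_z" (400x640 float32, m along the optical axis (not along the pixel's ray), 0 where there is no reading), "fx", "fy", "cx", "cy" (pixels), "T" (4x4, takes a point from camera to world coordinates); the wrist camera has in their place "tool_from_camera" (4x4, takes a point from camera to tool coordinates, whose origin is the TCP and whose axes are the tool frame's). Camera axes: x right, y down, z forward; pixel columns grow to the right and rows downward; lengths in m; the calibration is good to about 2 mm. A picture is of the moment at which its call begins: read the wrist's pose just before it.
- sign_off(): hands the job in, once; it reports no verdict.
The state is a dict: "time_s": time; "joints": joint angles; "joint_velocities": joint speeds; "tau": joint torques, N m; "eef_pos": TCP position; "eef_rot": TCP orientation; "force": force on the tool from outside, world axes, zero at the start; "ft_torque": the same for the moment, N m; "finger_gap": finger opening in m.
Only numpy, scipy, OpenCV 4.12 (cv2) and the standard library are available. Lean on these libraries where they do the work, as an engineer would, in place of code of your own. Each camera call takes 0.05 s, during which the arm holds its last target.

### The job

Move the lamp one hole along its rail so that it shines on the dish with the green stones: pull the red lock knob up until its pin is clear of the tube, slide the collar by the knob to the very next hole on that dish's side, and push the knob down until the pin is fully home. The pin springs part-way out when let go, so finish while still holding the knob pressed fully down. Work gently, never forcing the pin against the tube, and leave the dishes and everything else on the bench where they are.

Things in the scene. Friction and masses are not known exactly. Their poses are not given: they have to be found in the camera images.
- rail: Fixed lamp rail: a square aluminium tube 30 mm wide and 380 mm long, carried on a dark foot at each end. Origin on the bench under the middle of the tube; y axis runs along the tube, z up. The top face of the tube is 115 mm above the bench and has five lock holes, 11 mm wide, 60 mm apart, at y = -120, -60, 0, 60 and 120 mm. The rail stands at a different place and angle each time.
- collar (a joint): Slide of the black collar (44 mm wide, 56 mm long, its top 8 mm above the tube) that rides on the tube and carries the white lamp on an 85 mm side arm (towards the rail's +x). Value = the collar's position along the rail's y axis in m; it starts at 0, in the middle hole, and can go to +-0.13. Sliding friction about 2 N; it stays where it is left.
- knob (a joint): Height of the lock knob in m along the vertical: 0 = pushed fully home, the pin 12 mm deep in the tube and the knob resting on the steel boss; up to 0.022 pulled fully up. The 8 mm pin with a rounded end is clear of the tube from 0.012 on; 0.015 is a good height to slide at. A spring (0.7 N per mm, with a rest point at about 0.004) floats the knob at about 0.004 when let go in a hole, with the pin still locked: pulling clear takes about 8 N, holding it fully home about 3 N.
- knob_centre (a point): Centre (half-way up) of the red lock knob: an upright cylinder 26 mm in diameter and 34 mm tall, above a steel boss 18 mm in diameter and 16 mm tall on the collar's top. With the knob fully home this point is 156 mm above the bench. The knob moves with the collar and stands above the tube's middle line.
- lamp_glass (a point): Middle of the lamp's underside, 80 mm above the bench (white round lamp, 44 mm in diameter, 85 mm to the rail's +x side of the knob).
- green_dish_mid (a point): Centre of the loose glass dish with green stones: 56 mm in diameter, 13 mm high (stones up to 26 mm). It stands on the bench beside the rail, about 85 mm to the rail's +x side, opposite the hole at y = +60 or at y = -60 mm: its sign tells which hole is wanted. Must not be moved.
- brown_dish_mid (a point): Centre of the loose glass dish with brown stones, the same size, opposite the other hole. Must not be moved.
- slide_box_mid (a point): Centre of a loose blue slide box, 80 x 100 x 30 mm, on the robot's side of the rail. Bystander.
- stain_jar_mid (a point): Centre of a loose amber jar, 40 mm in diameter, 60 mm tall, on the robot's side of the rail. Bystander.
- beaker_mid (a point): Centre of a loose glass beaker, 72 mm in diameter, 90 mm tall. Bystander.
- rinse_bottle_mid (a point): Centre of a loose white bottle with a red cap, 66 mm in diameter, 170 mm tall. Bystander.
- probe_grip (a point): Handle of a loose yellow-handled steel probe, 160 mm long, lying on the bench. Bystander.
There are look-alikes about, which are no part of the job. Leave any blue, pink or purple look-alike of the part that bears green_dish_mid alone.

How it is judged:
By the outcome, as a careful person would: the job done as asked, in the order asked, and still so for the second after the job is handed in, while the arm keeps its last pose, push and grip.
It also fails if it takes over 32 s, if anything falls off the work surface, if the arm or the gripper's body presses on something with over 40 N, if the wrist force passes 120 N, or if a joint passes its speed limit or range.

## Working session

There is one attempt and no reset: what is moved stays moved. The work goes in short steps, Python scripts to look and compute and a tool call to move; the robot and the scene stay as the last step left them, time stands still between calls to the robot, and variables do not carry over. Pictures are saved under pics/ and viewed, and the job is handed in when it is done.

Besides the shell and the picture viewer there is one more tool, called after ">>>" as a command line: name --argument value ..., lists and objects as JSON in quotes. step_arm: Moves the arm, as the interface text tells. Its arguments: {"type":"object","properties":{"deltas":{"type":"array","items":{"type":"object","properties":{"dx":{"type":"number"},"dy":{"type":"number"},"dz":{"type":"number"},"yaw":{"type":"number"},"hand":{"type":"number"}}}},"newtons":{"type":"number"}},"required":["deltas"]}

```bash
mkdir -p pics; python3 - <<'E'
from rig import get_obs,capture
import cv2,numpy as np,pickle
o=get_obs();print({k:np.round(v,3).tolist() for k,v in o.items()})
for n in("scene","top"):
    c=capture(n);pickle.dump(c,open(n+'.pkl','wb'));cv2.imwrite(f'pics/{n}0.png',c['color']);print(n,c['T'].round(3).tolist(),c['fx'],c['cx'])
E
```

```text
{'time_s': 0.0, 'joints': [-1.422, 0.427, 0.074, 1.607, -0.034, 1.111, -0.067], 'joint_velocities': [0.001, 0.0, 0.0, -0.002, -0.0, -0.0, 0.002], 'tau': [0.0, -94.984, 3.762, -46.353, 0.019, 0.01, 0.0], 'eef_pos': [0.199, 0.645, 0.25], 'eef_rot': [-0.42, 0.569, 0.42, 0.569], 'force': [-0.581, 0.531, -0.737], 'ft_torque': [0.006, 0.012, 0.021], 'finger_gap': 0.086}
scene [[-0.289, 0.71, -0.642, 1.297], [0.957, 0.222, -0.185, 0.203], [0.011, -0.668, -0.744, 0.989], [0.0, 0.0, 0.0, 1.0]] 484.22318631460075 321.9953912526765
top [[0.009, -0.995, 0.096, 0.49], [-1.0, -0.01, -0.01, -0.015], [0.01, -0.095, -0.995, 1.173], [0.0, 0.0, 0.0, 1.0]] 443.8816640786924 328.10569756611653
```

View pics/scene0.png

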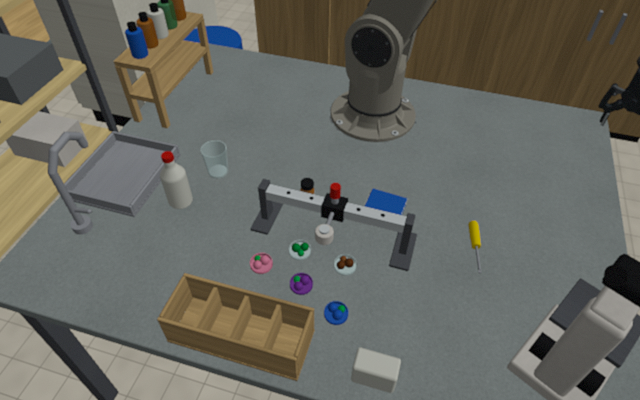

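View pics/top0.png

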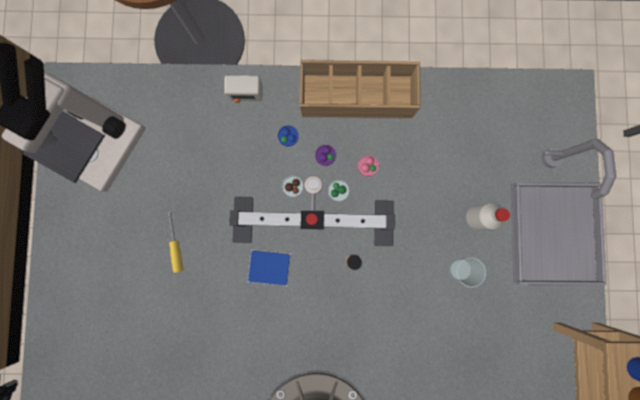

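The green dish at top-view (339,190) is on the right of the red knob (312,219), i.e. world −y. Brown is on the left at (292,186). The blue, purple and pink dishes are look-alikes. Next I'll measure the knob and rail.

```bash
cat > h.py <<'E'
import numpy as np,cv2,pickle
def cloud(c,T=None):
    T=c['T'] if T is None else T
    z=c['range_z'];v,u=np.mgrid[:z.shape[0],:z.shape[1]]
    P=np.stack([(u-c['cx'])/c['fx']*z,(v-c['cy'])/c['fy']*z,z,np.ones_like(z)],-1)@T.T
    return P[...,:3]
E
python3 - <<'E'
from h import *
from scipy.spatial.transform import Rotation as R
print(R.from_quat([-0.42,0.569,0.42,0.569]).as_matrix().round(3))
for n in('top','scene'):
    c=pickle.load(open(n+'.pkl','rb'));P=cloud(c);ok=c['range_z']>0
    hsv=cv2.cvtColor(c['color'],cv2.COLOR_BGR2HSV).astype(int);H,S,V=[hsv[...,i] for i in range(3)]
    reg=ok&(P[...,0]>.3)&(P[...,0]<.9)&(abs(P[...,1])<.3)
    red=reg&((H<8)|(H>172))&(S>150)&(P[...,2]>.1)
    p=P[red];print(n,'knob',len(p),p.mean(0),p.min(0),p.max(0)); 
    t=p[p[:,2]>p[:,2].max()-.006];print('top',len(t),t.mean(0),(t.min(0)+t.max(0))/2)
    tube=reg&(S<40)&(V>120)&(abs(P[...,2]-.115)<.006)
    q=P[tube];q=q[np.hypot(*(q[:,:2]-t.mean(0)[:2]).T)<.2]
    m=q.mean(0);w,vv=np.linalg.eigh(np.cov(q[:,:2].T));d=vv[:,1]*np.sign(vv[1,1]);print('tube',len(q),m,np.sqrt(w),d,np.degrees(np.arctan2(d[1],d[0])), 'knob offs',(t.mean(0)-m)[:2]@d,(t.mean(0)-m)[:2]@[d[1],-d[0]])
    g=reg&(H>60)&(H<90)&(S>100)&(P[...,2]<.05);
    nl,lab,st,ce=cv2.connectedComponentsWithStats(g.astype(np.uint8))
    for i in range(1,nl):
        if st[i,4]>5: print('green',st[i,4],ce[i],P[lab==i].mean(0))
    # holes
    dark=reg&(V<70)&(abs(P[...,2]-.11)<.015)
    nl,lab,st,ce=cv2.connectedComponentsWithStats(dark.astype(np.uint8))
    for i in range(1,nl):
        if st[i,4]>3:
            x=P[lab==i].mean(0);print('dark',st[i,4],ce[i].round(),x.round(4),((x-m)[:2]@d).round(4),((x-m)[:2]@[d[1],-d[0]]).round(4))
E
```

```text
[[ 0.    -0.956  0.295]
 [ 0.     0.295  0.956]
 [-1.     0.     0.   ]]
top knob 97 [0.52466158 0.01252441 0.17512637] [0.51330083 0.00172806 0.1226473 ] [0.53736972 0.0262657  0.18280478]
top 77 [0.52571192 0.01207141 0.1788549 ] [0.52616267 0.01182355 0.17981723]
tube 1734 [0.53702251 0.01170873 0.11571653] [0.02986673 0.1030497 ] [0.01315133 0.99991352] 89.24646284817096 knob offs 0.00021390527290413654 -0.011314381278071828
green 26 [283.69230769 138.88461538] [0.74021417 0.09239489 0.01719867]
green 23 [329.82608696 156.56521739] [ 0.69408114 -0.02994819  0.0183038 ]
green 16 [372.375 167.75 ] [ 0.66545008 -0.14200982  0.0190587 ]
green 89 [337.59550562 189.62921348] [ 0.60634627 -0.05089636  0.02289316]
dark 66 [305. 222.] [0.5177 0.0275 0.1233] 0.0155 -0.0195
dark 5 [307. 212.] [0.5432 0.0232 0.1239] 0.0116 0.006
dark 4 [312. 211.] [0.5442 0.0112 0.1232] -0.0004 0.0071
dark 46 [320. 215.] [ 0.5347 -0.0059  0.1232] -0.0176 -0.002
dark 4 [262. 218.] [0.5262 0.1324 0.1145] 0.1205 -0.0124
dark 4 [286. 218.] [0.5266 0.0727 0.118 ] 0.0609 -0.0112
dark 5 [337. 220.] [ 0.5243 -0.0471
[... 650 characters left out ...]
 -0.14098364  0.01724314]
green 31 [296.35483871 278.41935484] [ 0.69700574 -0.02987992  0.01509328]
green 35 [341.51428571 307.77142857] [0.74088262 0.09357286 0.0139148 ]
dark 4 [262. 183.] [ 0.5211 -0.1781  0.1223] -0.1948 -0.0155
dark 66 [262. 192.] [ 0.5394 -0.1706  0.1122] -0.1871 0.0027
dark 4 [288. 192.] [ 0.5239 -0.1078  0.1145] -0.1244 -0.0132
dark 360 [334. 207.] [0.5376 0.0139 0.1165] -0.0026 -0.0005
dark 6 [311. 198.] [ 0.5238 -0.0478  0.1145] -0.0644 -0.0138
dark 5 [358. 209.] [0.5255 0.072  0.1139] 0.0553 -0.013
dark 6 [382. 214.] [0.5251 0.1311 0.1134] 0.1145 -0.0139
dark 9 [408. 218.] [0.5258 0.1921 0.1238] 0.1755 -0.0136
dark 71 [407. 228.] [0.5465 0.1965 0.1108] 0.18 0.007
```

>>> step_arm --deltas '[{"dx":5,"dy":-4,"dz":0,"yaw":0,"hand":0.6},{"dx":10,"dy":-9,"dz":0,"yaw":2,"hand":0.6},{"dx":15,"dy":-14,"dz":0,"yaw":4,"hand":0.6},{"dx":20,"dy":-19,"dz":0,"yaw":6,"hand":0.6},{"dx":24,"dy":-24,"dz":0,"yaw":8,"hand":0.6},{"dx":28,"dy":-29,"dz":0,"yaw":10,"hand":0.6},{"dx":30,"dy":-34,"dz":0,"yaw":12,"hand":0.6},{"dx":31,"dy":-39,"dz":0,"yaw":14,"hand":0.6}]'

```text
time_s: 1.1
eef_pos: [0.5076, 0.2602, 0.25]
eef_rot: [-0.486, 0.513, 0.486, 0.513]
force: [1.2, -0.2, -0.3]
finger_gap: 0.0513
```

```bash
python3 -c "
from rig import get_obs;o=get_obs();print(o['time_s'],o['eef_pos'],o['force'],o['joints'],o['finger_gap'])"
```

```text
1.1 [0.50763076 0.26021953 0.24997229] [ 1.16933372 -0.18361676 -0.26447093] [-0.76466289  0.25779585  0.21296222  1.8542791  -0.06228203  1.03621985
  0.9902396 ] 0.05127508873248075
```

>>> step_arm --deltas '[{"dx":0.5,"dy":-5,"yaw":1},{"dx":1,"dy":-10,"yaw":2},{"dx":1.3,"dy":-15,"yaw":2.6},{"dx":1.6,"dy":-20,"yaw":2.6},{"dx":1.6,"dy":-23.5,"yaw":2.6},{"dx":1.6,"dy":-24.3,"yaw":2.6},{"dx":1.6,"dy":-24.3,"yaw":2.6}]'

```text
schema error: expected keys dx, dy, dz, yaw, hand
```

```bash
cat > w.py <<'E'
from h import *
from rig import get_obs,capture
from scipy.spatial.transform import Rotation as R
import sys
def wrist(name):
    o=get_obs();c=capture('wrist');M=np.eye(4);M[:3,:3]=R.from_quat(o['eef_rot']).as_matrix();M[:3,3]=o['eef_pos']
    cv2.imwrite(f'pics/{name}.png',c['color']);c['T']=M@c['tool_from_camera'];pickle.dump(c,open(name+'.pkl','wb'))
    print({k:np.round(o[k],4).tolist() for k in('time_s','eef_pos','force','finger_gap')});return o,c
E
python3 - <<'E'
from w import *
o,c=wrist('w1');P=cloud(c);hsv=cv2.cvtColor(c['color'],cv2.COLOR_BGR2HSV).astype(int);H,S,V=[hsv[...,i] for i in range(3)]
ok=c['range_z']>0
red=ok&((H<8)|(H>172))&(S>150)&(P[...,2]>.14);p=P[red];print(len(p),p.min(0),p.max(0))
t=p[p[:,2]>np.percentile(p[:,2],95)-.004];print(t.mean(0),(t.min(0)+t.max(0))/2)
print(R.from_quat(o['eef_rot']).as_matrix().round(4)[:,2])
E
```

```text
{'time_s': 1.1, 'eef_pos': [0.5076, 0.2602, 0.25], 'force': [1.1693, -0.1836, -0.2645], 'finger_gap': 0.0513}
1346 [0.51220338 0.01083722 0.1438112 ] [0.53674178 0.0282194  0.17777133]
[0.5263164  0.02514189 0.1742091 ] [0.52551681 0.02404017 0.17451731]
[ 5.380e-02  9.986e-01 -4.000e-04]
```

View pics/w1.png

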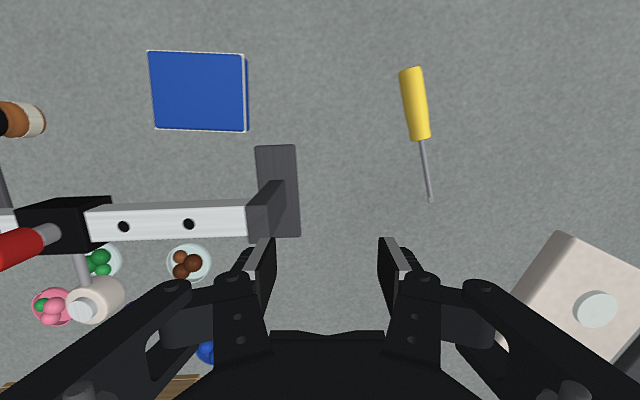

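The call was refused because every key is required. The wrist view shows the rail, with the knob at the left edge (20,245). I'll resend the move with all keys.

>>> step_arm --deltas '[{"dx":0.5,"dy":-5,"dz":0,"yaw":1,"hand":0.6},{"dx":1,"dy":-10,"dz":0,"yaw":2,"hand":0.6},{"dx":1.3,"dy":-15,"dz":0,"yaw":2.6,"hand":0.6},{"dx":1.6,"dy":-20,"dz":0,"yaw":2.6,"hand":0.6},{"dx":1.6,"dy":-23.5,"dz":0,"yaw":2.6,"hand":0.6},{"dx":1.6,"dy":-24.3,"dz":0,"yaw":2.6,"hand":0.6},{"dx":1.6,"dy":-24.3,"dz":0,"yaw":2.6,"hand":0.6}]'

```text
time_s: 2.02
eef_pos: [0.5226, 0.0194, 0.2502]
eef_rot: [-0.498, 0.502, 0.498, 0.502]
force: [0.2, 0.5, 0.4]
finger_gap: 0.0509
```

```bash
python3 - <<'E'
from w import *
o,c=wrist('w2');P=cloud(c);hsv=cv2.cvtColor(c['color'],cv2.COLOR_BGR2HSV).astype(int);H,S,V=[hsv[...,i] for i in range(3)]
ok=c['range_z']>0
red=ok&((H<8)|(H>172))&(S>150)&(P[...,2]>.14);p=P[red];print(len(p),p.min(0),p.max(0))
t=p[p[:,2]>np.percentile(p[:,2],95)-.003];print(len(t),t.mean(0),(t.min(0)+t.max(0))/2,np.median(t[:,2]))
print(R.from_quat(o['eef_rot']).as_matrix().round(4)[:,2])
dark=ok&(V<70)&(abs(P[...,2]-.11)<.012)
nl,lab,st,ce=cv2.connectedComponentsWithStats(dark.astype(np.uint8))
for i in range(1,nl):
    if st[i,4]>8: x=P[lab==i];print('dark',st[i,4],ce[i].round(),((x.min(0)+x.max(0))/2).round(4),np.ptp(x,0).round(4))
E
```

```text
{'time_s': 2.025, 'eef_pos': [0.5226, 0.0194, 0.2502], 'force': [0.2466, 0.4755, 0.4444], 'finger_gap': 0.0509}
1294 [0.5120474  0.00151234 0.14327264] [0.53718571 0.02622095 0.17857803]
976 [0.52431237 0.01379577 0.17644426] [0.52478241 0.01376721 0.17654822] 0.1764421032507738
[9.7e-03 1.0e+00 1.0e-04]
dark 279 [320. 174.] [0.5035 0.0139 0.11  ] [0.0018 0.0553 0.0239]
dark 327 [120. 190.] [ 0.5223 -0.1691  0.11  ] [0.0356 0.0186 0.0239]
dark 351 [521. 191.] [0.5271 0.1969 0.1101] [0.0358 0.0194 0.0239]
dark 106 [186. 198.] [ 0.5234 -0.106   0.1147] [0.0097 0.01   0.0032]
dark 105 [253. 198.] [ 0.524  -0.0458  0.1147] [0.0097 0.0103 0.0035]
dark 107 [388. 199.] [0.5258 0.0738 0.1148] [0.011  0.0097 0.0042]
dark 109 [455. 199.] [0.5266 0.1337 0.1144] [0.0096 0.0104 0.0039]
```

View pics/w2.png

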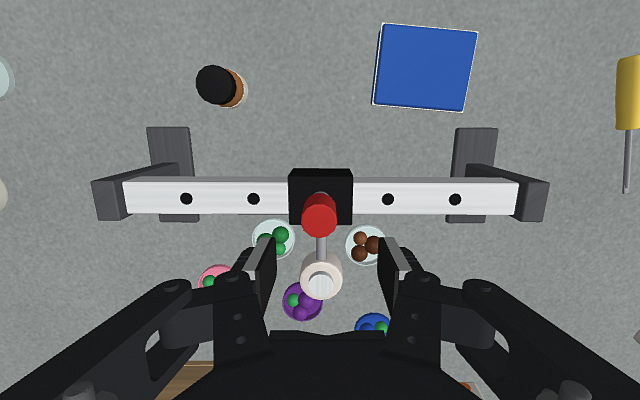

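The wrist view shows the knob at (319,215), holes at (253,198) and (388,199), and the green dish at (273,240) on the −y side. The knob is at about (0.525, 0.0135). I'll descend around it and then close.

>>> step_arm --deltas '[{"dx":0,"dy":0.15,"dz":0,"yaw":0,"hand":0.6},{"dx":0,"dy":0.15,"dz":-2,"yaw":0,"hand":0.6},{"dx":0,"dy":0.15,"dz":-4,"yaw":0,"hand":0.6},{"dx":0,"dy":0.15,"dz":-6,"yaw":0,"hand":0.6},{"dx":0,"dy":0.15,"dz":-8,"yaw":0,"hand":0.6},{"dx":0,"dy":0.15,"dz":-9,"yaw":0,"hand":0.6},{"dx":0,"dy":0.15,"dz":-9,"yaw":0,"hand":0.6},{"dx":0,"dy":0.15,"dz":-9,"yaw":0,"hand":0.6}]'

```text
time_s: 3.08
eef_pos: [0.523, 0.021, 0.1609]
eef_rot: [-0.498, 0.502, 0.498, 0.502]
force: [-0.5, -0.2, 0.1]
finger_gap: 0.0513
```

```bash
python3 - <<'E'
from w import *
o,c=wrist('w3')
E
```

```text
{'time_s': 3.075, 'eef_pos': [0.523, 0.021, 0.1609], 'force': [-0.5137, -0.2163, 0.1108], 'finger_gap': 0.0513}
```

View pics/w3.png

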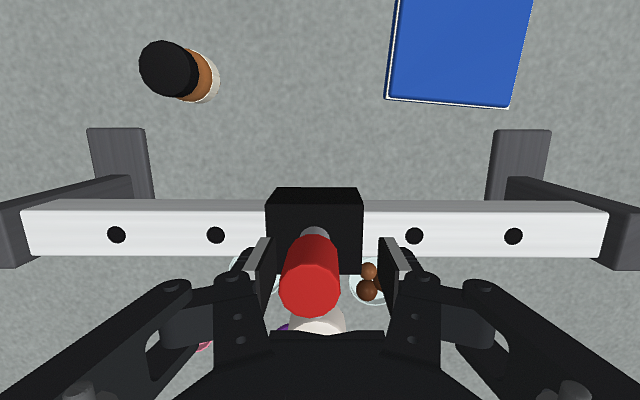

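The knob at (310,275) sits off-centre between the pads, towards −y. The TCP reads y=0.021, so I'll shift by −0.7 cm in y and +0.2 cm in x before closing.

>>> step_arm --deltas '[{"dx":0.2,"dy":-0.7,"dz":0,"yaw":0,"hand":0.6},{"dx":0.2,"dy":-0.7,"dz":0,"yaw":0,"hand":0.6},{"dx":0.2,"dy":-0.7,"dz":0,"yaw":0,"hand":0.6}]'

```text
time_s: 3.5
eef_pos: [0.5247, 0.0136, 0.1604]
eef_rot: [-0.498, 0.502, 0.498, 0.502]
force: [0.0, 0.2, 0.7]
finger_gap: 0.0511
```

```bash
python3 - <<'E'
from w import *
o,c=wrist('w4')
E
```

```text
{'time_s': 3.5, 'eef_pos': [0.5247, 0.0136, 0.1604], 'force': [0.0336, 0.2249, 0.6545], 'finger_gap': 0.0511}
```

View pics/w4.png

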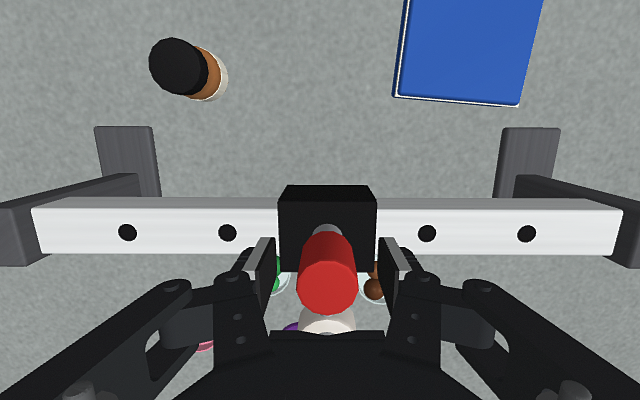

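The knob at (327,275) is now centred between the pads at 268 and 386. Closing.

>>> step_arm --deltas '[{"dx":0,"dy":0,"dz":0,"yaw":0,"hand":0.35},{"dx":0,"dy":0,"dz":0,"yaw":0,"hand":0.2},{"dx":0,"dy":0,"dz":0,"yaw":0,"hand":0.1},{"dx":0,"dy":0,"dz":0,"yaw":0,"hand":0},{"dx":0,"dy":0,"dz":0,"yaw":0,"hand":0}]' --newtons 35

```text
time_s: 4.18
eef_pos: [0.5247, 0.0138, 0.1603]
eef_rot: [-0.498, 0.502, 0.498, 0.502]
force: [-0.9, 0.4, -0.3]
finger_gap: 0.0252
```

>>> step_arm --deltas '[{"dx":0,"dy":0,"dz":0.3,"yaw":0,"hand":0},{"dx":0,"dy":0,"dz":0.6,"yaw":0,"hand":0},{"dx":0,"dy":0,"dz":0.9,"yaw":0,"hand":0},{"dx":0,"dy":0,"dz":1.2,"yaw":0,"hand":0},{"dx":0,"dy":0,"dz":1.2,"yaw":0,"hand":0}]'

```text
time_s: 4.8
eef_pos: [0.5246, 0.0138, 0.1723]
eef_rot: [-0.498, 0.502, 0.498, 0.502]
force: [2.3, 1.9, -8.6]
finger_gap: 0.0255
```

```bash
python3 - <<'E'
from w import *
o,c=wrist('w5')
c=capture('scene');cv2.imwrite('pics/s5.png',cv2.resize(c['color'][130:300,220:460],None,fx=3,fy=3))
E
```

```text
{'time_s': 4.8, 'eef_pos': [0.5246, 0.0138, 0.1723], 'force': [2.2966, 1.8744, -8.6143], 'finger_gap': 0.0255}
```

View pics/w5.png

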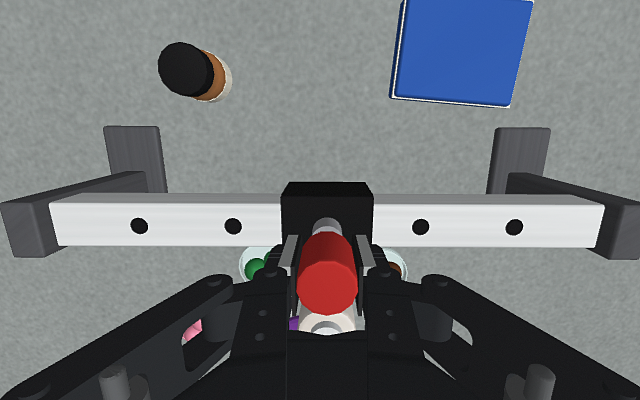

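View pics/s5.png

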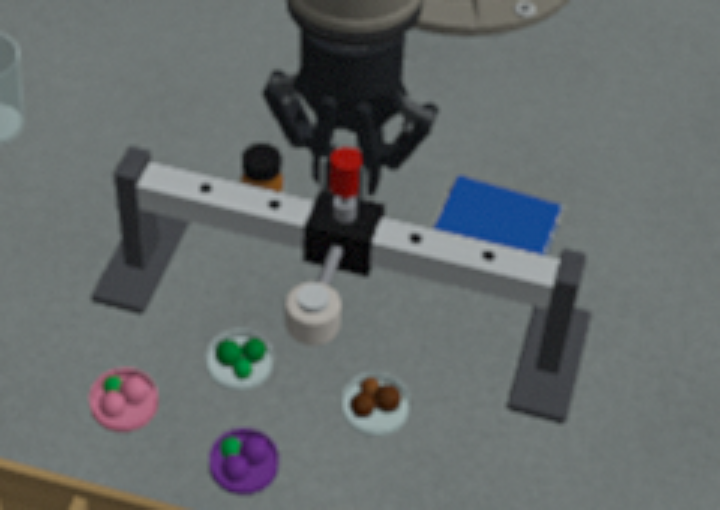

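The knob is up: force is −8.6 N, which puts it at about 16 mm, and the scene view shows bare pin below the knob at (345,205). Sliding towards −y now.

>>> step_arm --deltas '[{"dx":0,"dy":-0.5,"dz":0,"yaw":0,"hand":0},{"dx":0,"dy":-1.5,"dz":0,"yaw":0,"hand":0},{"dx":-0.03,"dy":-2.5,"dz":0,"yaw":0,"hand":0},{"dx":-0.05,"dy":-3.5,"dz":0,"yaw":0,"hand":0},{"dx":-0.06,"dy":-4.5,"dz":0,"yaw":0,"hand":0},{"dx":-0.07,"dy":-5.5,"dz":0,"yaw":0,"hand":0},{"dx":-0.07,"dy":-6,"dz":0,"yaw":0,"hand":0},{"dx":-0.07,"dy":-6,"dz":0,"yaw":0,"hand":0}]'

```text
time_s: 5.9
eef_pos: [0.5238, -0.0471, 0.1723]
eef_rot: [-0.498, 0.503, 0.497, 0.502]
force: [0.5, -2.4, -8.5]
finger_gap: 0.0252
```

```bash
python3 - <<'E'
from w import *
o,c=wrist('w6')
P=cloud(c);hsv=cv2.cvtColor(c['color'],cv2.COLOR_BGR2HSV).astype(int);V=hsv[...,2]
dark=(c['range_z']>0)&(V<70)&(abs(P[...,2]-.11)<.014)
nl,lab,st,ce=cv2.connectedComponentsWithStats(dark.astype(np.uint8))
for i in range(1,nl):
    if st[i,4]>40: x=P[lab==i];print('dark',st[i,4],ce[i].round(),((x.min(0)+x.max(0))/2).round(4),np.ptp(x,0).round(4))
E
```

```text
{'time_s': 5.9, 'eef_pos': [0.5238, -0.0471, 0.1723], 'force': [0.5228, -2.443, -8.4712], 'finger_gap': 0.0252}
dark 3996 [327. 210.] [ 0.5174 -0.0469  0.11  ] [0.0319 0.056  0.0279]
dark 562 [138. 207.] [ 0.5221 -0.1698  0.11  ] [0.0357 0.0191 0.0278]
dark 209 [234. 226.] [ 0.5233 -0.1062  0.1149] [0.0107 0.0108 0.0035]
dark 210 [422. 226.] [0.5251 0.0137 0.1149] [0.0112 0.0107 0.0042]
dark 209 [516. 227.] [0.5257 0.0738 0.115 ] [0.0106 0.0113 0.0032]
dark 211 [609. 227.] [0.5265 0.1338 0.1149] [0.0102 0.0119 0.0031]
```

View pics/w6.png

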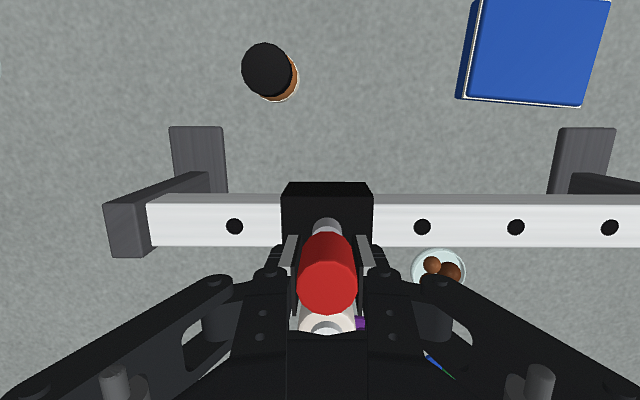

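The collar centre is at y=−0.0469 and the target hole, from its neighbours, is at −0.0462. I'll correct by +0.08 cm and check.

>>> step_arm --deltas '[{"dx":0.02,"dy":0.08,"dz":0,"yaw":0,"hand":0},{"dx":0.02,"dy":0.08,"dz":0,"yaw":0,"hand":0},{"dx":0.02,"dy":0.08,"dz":0,"yaw":0,"hand":0}]'

```text
time_s: 6.32
eef_pos: [0.5239, -0.0453, 0.1722]
eef_rot: [-0.498, 0.502, 0.498, 0.502]
force: [-2.0, -1.0, -7.6]
finger_gap: 0.0247
```

```bash
python3 - <<'E'
from w import *
o,c=wrist('w7')
P=cloud(c);hsv=cv2.cvtColor(c['color'],cv2.COLOR_BGR2HSV).astype(int);V=hsv[...,2]
dark=(c['range_z']>0)&(V<70)&(abs(P[...,2]-.11)<.014)
nl,lab,st,ce=cv2.connectedComponentsWithStats(dark.astype(np.uint8))
for i in range(1,nl):
    if st[i,4]>40: x=P[lab==i];print('dark',st[i,4],ce[i].round(),((x.min(0)+x.max(0))/2).round(4),np.ptp(x,0).round(4))
E
```

```text
{'time_s': 6.325, 'eef_pos': [0.5239, -0.0453, 0.1722], 'force': [-1.977, -1.0173, -7.605], 'finger_gap': 0.0247}
dark 4002 [327. 210.] [ 0.5175 -0.045   0.1101] [0.0318 0.0559 0.0278]
dark 566 [136. 208.] [ 0.5223 -0.1695  0.11  ] [0.036  0.0192 0.0279]
dark 210 [231. 226.] [ 0.5231 -0.106   0.1149] [0.0105 0.0105 0.0033]
dark 210 [419. 226.] [0.5249 0.0138 0.1152] [0.0109 0.0106 0.0038]
dark 209 [513. 227.] [0.5258 0.0736 0.1145] [0.0103 0.0109 0.0033]
dark 212 [606. 227.] [0.5267 0.1337 0.1148] [0.0109 0.0119 0.0035]
```

>>> step_arm --deltas '[{"dx":0,"dy":-0.1,"dz":0,"yaw":0,"hand":0},{"dx":0,"dy":-0.1,"dz":0,"yaw":0,"hand":0},{"dx":0,"dy":-0.1,"dz":0,"yaw":0,"hand":0},{"dx":0,"dy":-0.1,"dz":0,"yaw":0,"hand":0}]'

```text
time_s: 6.88
eef_pos: [0.524, -0.0464, 0.1722]
eef_rot: [-0.498, 0.502, 0.498, 0.502]
force: [-4.3, 2.3, -8.3]
finger_gap: 0.0251
```

```bash
python3 - <<'E'
from w import *
o,c=wrist('w8')
P=cloud(c);hsv=cv2.cvtColor(c['color'],cv2.COLOR_BGR2HSV).astype(int);V=hsv[...,2]
dark=(c['range_z']>0)&(V<70)&(abs(P[...,2]-.11)<.014)
nl,lab,st,ce=cv2.connectedComponentsWithStats(dark.astype(np.uint8))
for i in range(1,nl):
    if st[i,4]>40: x=P[lab==i];print('dark',st[i,4],ce[i].round(),((x.min(0)+x.max(0))/2).round(4),np.ptp(x,0).round(4))
E
```

```text
{'time_s': 6.875, 'eef_pos': [0.524, -0.0464, 0.1722], 'force': [-4.3063, 2.261, -8.2729], 'finger_gap': 0.0251}
dark 3992 [327. 210.] [ 0.5173 -0.0462  0.11  ] [0.0315 0.0558 0.028 ]
dark 552 [137. 208.] [ 0.522  -0.1691  0.11  ] [0.0355 0.0192 0.0278]
dark 210 [233. 226.] [ 0.5234 -0.1064  0.1148] [0.0108 0.0109 0.0031]
dark 208 [421. 226.] [0.525  0.014  0.1147] [0.0106 0.0104 0.0034]
dark 210 [514. 227.] [0.5255 0.0736 0.115 ] [0.0109 0.0107 0.0034]
dark 210 [608. 227.] [0.5266 0.1332 0.1151] [0.0103 0.012  0.0033]
```

The collar is within 0.1 mm of the hole. Lowering slowly to enter the hole.

>>> step_arm --deltas '[{"dx":-0.03,"dy":0,"dz":-0.2,"yaw":0,"hand":0},{"dx":-0.03,"dy":0,"dz":-0.4,"yaw":0,"hand":0},{"dx":-0.03,"dy":0,"dz":-0.6,"yaw":0,"hand":0},{"dx":-0.03,"dy":0,"dz":-0.8,"yaw":0,"hand":0},{"dx":-0.03,"dy":0,"dz":-0.8,"yaw":0,"hand":0}]'

```text
time_s: 7.55
eef_pos: [0.5239, -0.0465, 0.1643]
eef_rot: [-0.498, 0.502, 0.498, 0.502]
force: [-5.1, 1.2, -2.4]
finger_gap: 0.0253
```

>>> step_arm --deltas '[{"dx":-0.03,"dy":0,"dz":-0.2,"yaw":0,"hand":0},{"dx":-0.03,"dy":0,"dz":-0.4,"yaw":0,"hand":0},{"dx":-0.03,"dy":0,"dz":-0.6,"yaw":0,"hand":0},{"dx":-0.03,"dy":0,"dz":-0.75,"yaw":0,"hand":0},{"dx":-0.03,"dy":0,"dz":-0.75,"yaw":0,"hand":0}]'

```text
time_s: 8.18
eef_pos: [0.5239, -0.0465, 0.1569]
eef_rot: [-0.498, 0.502, 0.498, 0.502]
force: [-3.0, 1.5, 2.9]
finger_gap: 0.0252
```

>>> step_arm --deltas '[{"dx":0,"dy":0,"dz":-0.05,"yaw":0,"hand":0},{"dx":0,"dy":0,"dz":-0.1,"yaw":0,"hand":0},{"dx":0,"dy":0,"dz":-0.1,"yaw":0,"hand":0}]'

```text
time_s: 8.55
eef_pos: [0.5239, -0.0465, 0.1562]
eef_rot: [-0.498, 0.502, 0.498, 0.502]
force: [-2.4, 1.8, 8.8]
finger_gap: 0.0248
```

The force rose sharply to 8.8 N against about 3 N of spring, so the knob is bottomed on its boss. Holding there and checking.

>>> step_arm --deltas '[{"dx":0,"dy":0,"dz":-0.02,"yaw":0,"hand":0},{"dx":0,"dy":0,"dz":-0.02,"yaw":0,"hand":0},{"dx":0,"dy":0,"dz":-0.02,"yaw":0,"hand":0},{"dx":0,"dy":0,"dz":-0.02,"yaw":0,"hand":0}]'

```text
time_s: 9.05
eef_pos: [0.5239, -0.0465, 0.1562]
eef_rot: [-0.498, 0.502, 0.498, 0.503]
force: [-5.0, 1.1, 12.5]
finger_gap: 0.0252
```

```bash
python3 - <<'E'
from w import *
o,c=wrist('w9')
c=capture('scene');P=cloud(c);cv2.imwrite('pics/s9.png',cv2.resize(c['color'][130:300,220:460],None,fx=3,fy=3))
hsv=cv2.cvtColor(c['color'],cv2.COLOR_BGR2HSV).astype(int);H,S,V=[hsv[...,i] for i in range(3)]
red=((H<8)|(H>172))&(S>150)&(P[...,2]>.13)&(abs(P[...,0]-.53)<.05)&(abs(P[...,1]+.045)<.06)
p=P[red];print(len(p),np.percentile(p[:,2],[2,98]),p.mean(0))
a=pickle.load(open('scene.pkl','rb'));Q=cloud(a)
for nm,lo,hi in(('green',60,90),):
    for K,cc in((Q,a),(P,c)):
        h=cv2.cvtColor(cc['color'],cv2.COLOR_BGR2HSV);g=(h[...,0]>lo)&(h[...,0]<hi)&(h[...,1]>100)&(abs(K[...,0]-.61)<.03)&(abs(K[...,1]+.05)<.04);print(nm,g.sum(),K[g].mean(0))
E
```

```text
{'time_s': 9.05, 'eef_pos': [0.5239, -0.0465, 0.1562], 'force': [-5.0239, 1.0772, 12.4504], 'finger_gap': 0.0252}
144 [0.14308687 0.19518073] [ 0.53296619 -0.04639434  0.16479088]
green 137 [ 0.61092    -0.04963061  0.01787314]
green 137 [ 0.61100576 -0.05002496  0.01791749]
```

View pics/s9.png

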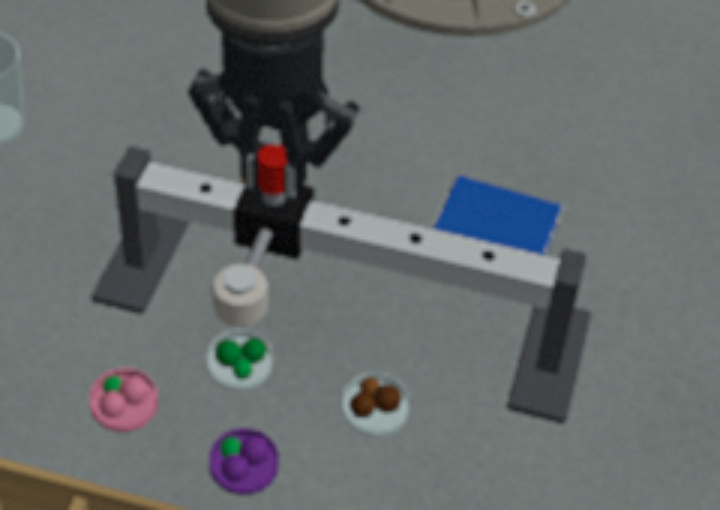

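View pics/w9.png

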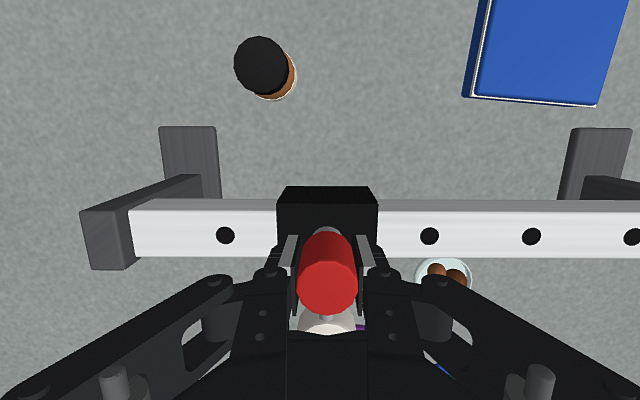

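The scene view shows the lamp at (240,290) opposite the green dish at (240,358), with the knob seated at (272,170). The dishes have not moved. Handing in with the knob held down.

```bash
python3 -c "
from rig import sign_off;print(sign_off())"
```

```text
the job is handed in; nothing more can be done
None
```

I moved the lamp one hole along the rail so it lines up with the green-stone dish, and handed the job in at about 9 s with the knob still held pressed down.

- **Move:** I pulled the knob to about 16 mm, slid the collar to the next hole on the green dish's side (the rail's −60 mm hole), and pushed the knob home.
- **Alignment:** The slide first overshot by about 1 mm. Two small corrections with the pin still clear brought the collar to within about 0.1 mm of the hole by the wrist camera, before I lowered the pin.
- **Pin home:** The force followed the spring all the way down, with no sign of the pin catching on the tube. It then rose sharply as the knob bottomed. At the end the tool was steady at 156.2 mm, pressing with about 12 N.
- **Dishes and bench:** The green stones measured within 0.5 mm of where they started. The other dishes, the jar and the slide box looked unmoved in the final pictures. I did not measure those, and the beaker, bottle and probe were not checked.

One reading disagreed: the scene camera's upper height for the knob was 195 mm, higher than the knob can be. I put that down to mixed edge pixels and relied on the tool height and force instead.

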